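# Slide a cover plate out over the issue shelf's edge

### The arm

A 6-joint arm with a two-finger parallel gripper is mounted at the origin on the work surface. World frame = base frame: x ahead of the robot, y to its left, z up, the work surface at z = 0. Lengths are in m, angles in rad, forces in N, time in s.
With the tool pointing down it reaches from about 0.2 to 0.875 m from the base axis. Payload 3.4 kg.
Tool frame: the origin (TCP) lies at the very end of the fingers, on their centre line; the grasp point (between the pads) lies 19 mm behind it (pinch_z is the distance from the TCP to the grasp point, in m); x points along the fingers, y is the direction in which the jaws open and shut, and the axes are right-handed (so a half turn about x gives the same grasp; the last joint's range is limited). The gripper opens to 94 mm and grips with 3 to 60 N. Pads are 16 mm wide; open, the fingers measure 119 mm over their backs; the gripper's body (75 mm by 177 mm) begins 78 mm behind the grasp point.
Start: joints at [1.036, 0.276, 1.505, -0, 1.361, -0.121], TCP at [0.231, 0.526, 0.205] pointing down, gripper open.
Joint ranges: [-2.89, 2.89], [-0.75, 2.08], [0.22, 2.7], [-1.18, 4.32], [0.11, 2.71], [-2.7, 2.7]. Speed limits (rad/s): [2.57, 2.57, 3.14, 3.14, 3.14, 3.14].

### API

Orientations are given as a unit quaternion [x, y, z, w].
In Python, from bench import * gives the robot as it stands.
- The arm moves only by the shell command python3 -m handwheel 'ROWS' [FORCE]. ROWS is JSON, a list of rows, each an object with "linear": the shift along the tool's x, y, z in m, a list of three; "rot": the turn, a rotation vector about the tool's x, y, z in degrees, a list of three; "hand": the closure, from 0 (fully open) to 1 (shut). A call has 1 to 8 rows; each row shifts and turns the pose as measured when the row begins, along the tool's axes as they then stand; what a row does not reach is not made up. A row lasts 1/10 s, in which the tool goes at most 50 mm and 8.59 degrees, less where a joint would pass 70% of its speed; a pose out of reach is approached as far as the arm can. A call with a gripper value outside its range is refused whole. The fingers move at their own pace and stop on an object; FORCE is the grip in N (left out, the last holds). Time passes only in rows, so rows that do not move let the fingers close. It gives the time, the measured TCP pose, the force and the opening at its end, in the units of the state.
- read_state(): the state, without advancing time (a new reading comes with each control period).
- camera(name): name is "scene" or "top" or "wrist"; returns a dict with "img" (384x512x3 uint8, red, green, blue), "camera_matrix" (3x3 intrinsics, pixels), "k1" (the pictures are not rectified: a ray, as slopes to the right and down, at radius r is drawn at 1 + k1 r^2 times it, then the intrinsics apply), "R" (3x3) and "t" (3): a world point X has camera coordinates R X + t. Camera axes: x right, y down, z forward; pixel columns grow to the right and rows downward; lengths in m; the calibration is good to about 2 mm. A picture is of the moment at which its call begins. There is no depth.
- job_done(): hands the job in, once; it reports no verdict.
Trained networks look in a picture, given as the dict that the camera call returned (one of the last four; its "shot" number tells which), for a name from the list of things; names that differ only in an ending like _2 or _b are one class to them, and where a whole thing is asked for, a point or a joint stands for the part that bears it (a point fixed in the world has none). Each returns a list of dicts, best first, with "conf" (0 to 1); they miss things now and then, are a little off and sometimes report something else, mostly with a low value. They report only what shows in the picture. A call takes as long as a camera call. They do not tell look-alikes from the thing itself.
- recognise(picture, thing): "extent" ([centre column, centre row, width, height] as shares, 0 to 1, of the picture: columns of its width, rows of its height, round what is visible of it).
- regions_of(picture, thing): "mask" (384x512 bool, what is visible of it) and "extent" ([centre column, centre row, width, height] as shares, 0 to 1, of the picture: columns of its width, rows of its height, round what is visible of it).
The state is a dict: "time_s": time; "joint_pos": joint angles; "joint_vel": joint speeds; "joint_torque": joint torques, N m; "position": TCP position; "eef_rot": TCP orientation; "ft_force": force on the tool from outside, world axes, zero at the start; "moment": the same for the moment, N m; "grip_width": finger opening in m.
Only numpy, scipy, OpenCV 4.12 (cv2) and the standard library are available. Lean on these libraries where they do the work, as an engineer would, in place of code of your own. Each camera call takes 0.05 s, during which the arm holds its last target.

### The job

Offer the rectangular steel cover plate (the one with four bolt holes) to the customer: push it with the fingertips across the low wooden shelf, toward the shelf's long edge on the side away from the robot, until 30 mm of the plate sticks out past that edge, with the plate lying flat and square to the edge. Do not pick up or tip the plate, leave the other things on the shelf where they are, and finish with the hand clear.

Things in the scene. Friction and masses are not known exactly. Their poses are not given: they have to be found in the camera images.
- shelf: low fixed shelf standing on the table: wooden deck 300 mm deep (its x) by 560 mm wide (its y) by 20 mm thick on two steel feet; the flat deck top is 70 mm above the table. Origin on the table under the deck's centre; +x points to the long edge away from the robot, z up. Its place and yaw (up to 0.25 rad) vary
- edge (a point): middle of the shelf's long far edge, at deck-top height (150 mm from the shelf's origin along its x, 70 mm up); same axes as the shelf: +x points straight out past the edge, y runs along the edge
- plate: loose flat steel cover plate, 90 mm (x) by 110 mm (y), 8 mm thick, 11 mm bolt hole near each corner, about 0.4 to 0.65 kg, flat on the deck in its left or right half. Origin at the centre of its underside; leading edge 45 mm ahead of it along the plate's +x, which is at most 0.3 rad off the shelf's +x at the start; rear edge 45 mm behind. Slides with dry friction, stops when the push stops
- flange: bystander: loose flat steel ring lying on the deck in the other half of the shelf, 90 mm outside and 40 mm inside diameter, 8 mm thick; origin at the centre of its underside
- carton: bystander: small cardboard carton, 55 x 55 mm, 45 mm tall, near the shelf's +y end; origin at the centre of its underside
- coupling: bystander: brass pipe coupling standing upright near the shelf's -y end, 42 mm diameter, 42 mm tall; origin at the centre of its underside
Mind the look-alikes: they are no part of the job. What is shaped like the plate but green or orange is not meant.

How it is judged:
By the outcome, as a careful person would: the job done as asked, in the order asked, and still so for the second after the job is handed in, with the robot touching nothing.
It also fails if it takes over 38 s, if anything falls off the work surface, if the arm or the gripper's body presses on something with over 40 N, if the wrist force passes 120 N, or if a joint passes its speed limit or range.

## Working session

There is one attempt and no reset: what is moved stays moved. The work goes in short steps, Python scripts to look and compute and a shell command to move; the robot and the scene stay as the last step left them, time stands still between calls to the robot, and variables do not carry over. Pictures are saved under pics/ and viewed, and the job is handed in when it is done.

```bash
mkdir -p pics; ls
python3 - <<'E'
from bench import *
import cv2,numpy as np
for n in ["scene","top"]:
    c=camera(n); cv2.imwrite(f"pics/{n}0.png",c["img"][:,:,::-1])
    print(n,c["camera_matrix"].tolist(),c["k1"],c["R"].tolist(),c["t"].tolist())
    for th in ["plate","shelf","flange","carton","coupling"]:
        print(th,[(round(d["conf"],2),(np.array(d["extent"])*[512,384,512,384]).round(0).tolist()) for d in recognise(c,th)])
s=read_state(); print(s)
E
```

```text
pics
scene [[346.919332981605, 0.0, 252.43133285270662], [0.0, 346.919332981605, 192.48320425044943], [0.0, 0.0, 1.0]] -0.02730278716460797 [[0.3086845563350174, 0.9509288859752326, -0.021168337160874538], [0.5598048320220317, -0.19962281322676648, -0.8042196730273491], [-0.7689814007666493, 0.23640005553581092, -0.5939550648135155]] [-0.21883511918393628, -0.26075997204237306, 1.1573203709116469]
plate [(0.9, [402.0, 289.0, 82.0, 58.0]), (0.84, [317.0, 188.0, 72.0, 37.0]), (0.7, [253.0, 143.0, 38.0, 14.0])]
shelf [(0.82, [278.0, 208.0, 311.0, 157.0])]
flange [(0.88, [220.0, 198.0, 46.0, 31.0])]
carton [(0.94, [372.0, 154.0, 41.0, 33.0])]
coupling [(0.95, [151.0, 173.0, 23.0, 29.0]), (0.34, [371.0, 154.0, 41.0, 32.0])]
top [[352.53954647509835, 0.0, 259.0697274161438], [0.0, 352.53954647509835, 185.77614541342405], [0.0, 0.0, 1.0]] -0.0947257685256931 [[0.013859552985891825, -0.9999028113664407, 0.0015101696989248798], [-0.9797765723736102, -0.013882063271109588, -0.199612516008283], [0.19961408021192142, 0.0012869113509488763, -0.9798737484188069]] [0.018883808762647634, 0.575411324
[... 330 characters left out ...]
, [330.0, 223.0, 19.0, 19.0])]
{'time_s': 0.6, 'joint_pos': array([ 1.03599517e+00,  2.75916302e-01,  1.50489977e+00, -1.85351974e-05,
        1.36066178e+00, -1.21019291e-01]), 'joint_vel': array([-0.00174436,  0.00225906,  0.0005147 ,  0.00159008,  0.00070418,
        0.001661  ]), 'joint_torque': array([-1.02702521e-03, -4.04207110e+01, -2.37394953e+01,  7.03694369e-02,
        2.50274915e-02, -8.96587466e-06]), 'position': array([0.23124054, 0.52650807, 0.2054838 ]), 'eef_rot': array([ 0.14528758,  0.69200838, -0.14521485,  0.69204666]), 'ft_force': array([ 0.18065663, -0.22965666,  0.61154362]), 'moment': array([ 0.01841151, -0.00553388, -0.04984402]), 'grip_width': 0.09375805607770966}
```

View pics/scene0.png

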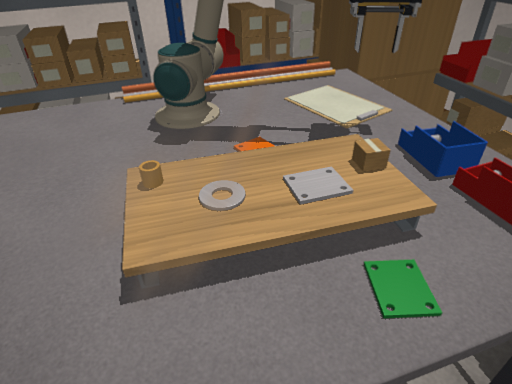

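View pics/top0.png

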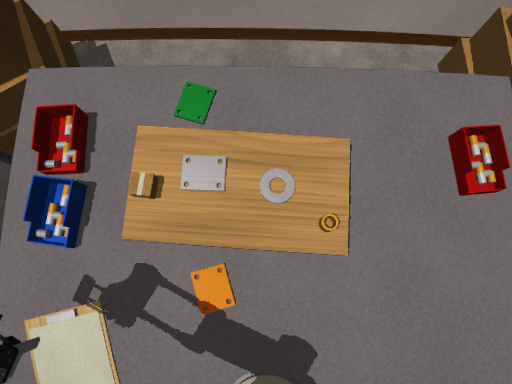

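Plate candidates in the top picture are grey (204,173) on the shelf, green (195,102) on the table and orange (212,290) on the table. Only the grey one is bare steel, lies on the deck and isn't an excluded colour. I'll confirm it in a crop and measure.

```bash
cat > h.py <<'E'
from bench import *
import cv2,numpy as np
from scipy.optimize import least_squares
def D(c): return np.array([c["k1"],0,0,0,0],float)
def proj(c,X):
    r,_=cv2.Rodrigues(np.array(c["R"])); return cv2.projectPoints(np.array(X,float),r,np.array(c["t"],float),c["camera_matrix"],D(c))[0][:,0]
def back(c,px,z):
    n=cv2.undistortPoints(np.array(px,float).reshape(-1,1,2),c["camera_matrix"],D(c))[:,0]
    R=np.array(c["R"]);t=np.array(c["t"]); d=np.c_[n,np.ones(len(n))]@R; o=-R.T@t
    s=(z-o[2])/d[:,2]; return o+d*s[:,None]
def rect(c,mask,z):
    cs,_=cv2.findContours(mask.astype(np.uint8),cv2.RETR_EXTERNAL,cv2.CHAIN_APPROX_NONE)
    k=max(cs,key=cv2.contourArea)[:,0]; W=back(c,k,z)[:,:2]
    (x,y),(w,h),a=cv2.minAreaRect((W*1000).astype(np.float32)); return x/1000,y/1000,w,h,a,W
def fit(W,hx,hy,yaw0):
    """fit rectangle of known half sizes (free common inflation) to outline points"""
    def sd(p):
        c,s=np.cos(p[2]),np.sin(p[2]); d=W-p[:2]; u=abs(d@[c,s])-hx-p[3]; v=abs(d@[-s,c])-hy-p[3]
        return np.where((u>0)&(v>0),np.hypot(u,v),np.maximum(u,v))
    r=least_squares(sd,[*((W.max(0)+W.min(0))/2),yaw0,0],loss="soft_l1",f_scale=.002)
    return r.x,np.sqrt(np.mean(r.fun**2))
def measure(names=("top","scene"),tag=""):
    out={}
    for n in names:
        c=camera(n)
        cand=[]
        for d in regions_of(c,"plate"):
            m=d["mask"]; 
            if m.sum()<50: continue
            col=np.median(c["img"][m],0)
            if col.max()-col.min()<40 : cand.append((d["conf"],m,col))
        if cand:
            m=cand[0][1]; W=rect(c,m,.078)[5]; p,e=fit(W,.045,.055,0.); print(n,"plate conf %.2f"%cand[0][0],cand[0][2],p.round(4),"rms %.4f"%e); out[n,"plate"]=p
        hsv=cv2.cvtColor(c["img"],cv2.COLOR_RGB2HSV)
        for d in regions_of(c,"shelf")[:1]:
            m=d["mask"]; W=rect(c,cv2.morphologyEx(m.astype(np.uint8),cv2.MORPH_CLOSE,np.ones((25,25))),.07)[5]; p,e=fit(W,.15,.28,0.); print(n,"shelf %.2f"%d["conf"],p.round(4),"rms %.4f"%e); out[n,"shelf"]=p
        for th,z in (("flange",.078),("carton",.07),("coupling",.07)):
            for d in regions_of(c,th)[:1]:
                W=rect(c,d["mask"],z)[5]; print(n,th,round(d["conf"],2),((W.max(0)+W.min(0))/2).round(3),(W.max(0)-W.min(0)).round(3))
        im=c["img"][:,:,::-1].copy(); im=cv2.resize(im,None,fx=3,fy=3,interpolation=cv2.INTER_CUBIC)
        for k,(hx,hy,z) in dict(plate=(.045,.055,.078),shelf=(.15,.28,.07)).items():
            if (n,k) in out:
                p=out[n,k]; s,q=np.sin(p[2]),np.cos(p[2]); X=[[p[0]+q*a*hx-s*b*hy,p[1]+s*a*hx+q*b*hy,z] for a,b in((1,1),(1,-1),(-1,-1),(-1,1))]
                cv2.polylines(im,[((proj(c,X)+.5)*3).astype(int)],True,(255,0,255),1)
        ctr=(proj(c,[[out[n,"plate"][0],out[n,"plate"][1],.078]])[0]*3).astype(int) if (n,"plate") in out else np.array([768,576])
        x0=int(np.clip(ctr[0]-400,0,1536-800));y0=int(np.clip(ctr[1]-300,0,1152-600))
        cv2.imwrite(f"pics/{n}{tag}.png",im[y0:y0+600,x0:x0+800])
    return out
E
python3 - <<'E'
from h import *
measure(tag="_m1")
E
```

```text
top plate conf 0.66 [175. 168. 169.] [ 0.6041  0.1669 -0.0262 -0.0008] rms 0.0011
top shelf 0.79 [ 0.5677  0.0797 -0.0538 -0.0018] rms 0.0019
top flange 0.61 [ 0.574 -0.019] [0.087 0.087]
top carton 0.71 [0.571 0.323] [0.067 0.074]
top coupling 0.57 [ 0.484 -0.144] [0.045 0.048]
scene plate conf 0.72 [171. 167. 166.] [ 0.6069  0.169  -0.0284  0.002 ] rms 0.0013
scene shelf 0.98 [ 0.577   0.0754 -0.051   0.0066] rms 0.0158
scene flange 0.98 [ 0.578 -0.017] [0.097 0.089]
scene carton 0.87 [0.526 0.345] [0.126 0.112]
scene coupling 0.94 [ 0.442 -0.142] [0.114 0.046]
```

View pics/top_m1.png

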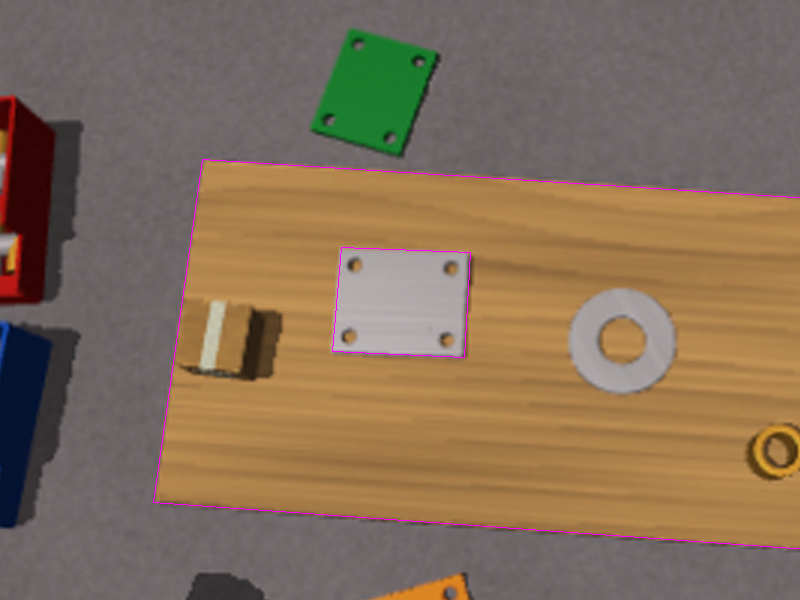

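View pics/scene_m1.png

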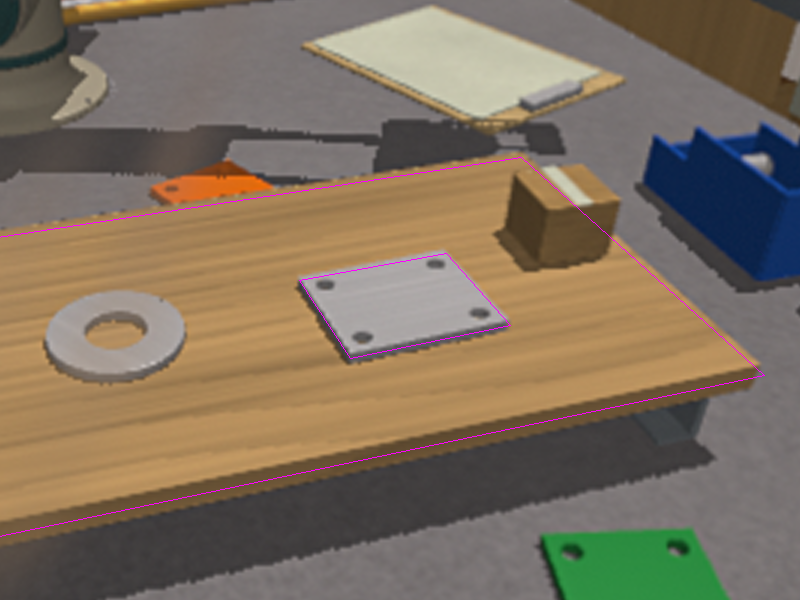

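Top-view fit overlays the grey four-hole plate and the deck closely (plate around 204,173). The scene shelf fit is worse because it includes the deck's front face, so I'll use the top fit. Next I'll work out the approach.

```bash
cat > plan.py <<'E'
from h import *
from scipy.spatial.transform import Rotation as Ro
import sys
S=np.array([.5677,.0797,-.0538])
def sw(xs,ys,z):
    c,s=np.cos(S[2]),np.sin(S[2]); return np.array([S[0]+c*xs-s*ys,S[1]+s*xs+c*ys,z])
def ws(p):
    c,s=np.cos(S[2]),np.sin(S[2]); d=np.array(p[:2])-S[:2]; return np.array([c*d[0]+s*d[1],-s*d[0]+c*d[1]])
def plan(xs,ys,z,yaw=0):
    s=read_state(); R=Ro.from_quat(s["eef_rot"]); p=s["position"]
    sx=np.array([np.cos(S[2]+yaw),np.sin(S[2]+yaw),0]); dn=np.array([0,0,-1.])
    best=None
    for g in(1,-1):
        z_=g*sx; T=Ro.from_matrix(np.c_[dn,np.cross(z_,dn),z_]); rv=(R.inv()*T).as_rotvec()
        if best is None or np.linalg.norm(rv)<np.linalg.norm(best): best=rv
    print("t",round(s["time_s"],2),"shelf xy",ws(p).round(4),"z",p[2].round(4),"q6",s["joint_pos"][5].round(2),"F",s["ft_force"].round(1),"w",s["grip_width"].round(3))
    print("rot deg",np.degrees(best).round(2),"lin now mm",(R.inv().apply(sw(xs,ys,z)-p)*1000).round(1),
      "lin after rot mm",((R*Ro.from_rotvec(best)).inv().apply(sw(xs,ys,z)-p)*1000).round(1))
if __name__=="__main__": plan(*map(float,sys.argv[1:]))
E
python3 plan.py -0.055 0.089 0.2
```

```text
Traceback (most recent call last):
  File "plan.py", line 19, in <module>
    if __name__=="__main__": plan(*map(float,sys.argv[1:]))
                             ~~~~^^^^^^^^^^^^^^^^^^^^^^^^^^
  File "plan.py", line 16, in plan
    print("t",round(s["time_s"],2),"shelf xy",ws(p).round(4),"z",p[2].round(4),"q6",s["joint_pos"][5].round(2),"F",s["ft_force"].round(1),"w",s["grip_width"].round(3))
                                                                                                                                              ^^^^^^^^^^^^^^^^^^^^^
AttributeError: 'float' object has no attribute 'round'
```

```bash
sed -i 's/s\["grip_width"\].round(3)/round(float(s["grip_width"]),3)/' plan.py; python3 plan.py -0.055 0.089 0.2
```

```text
t 1.2 shelf xy [-0.36    0.4281] z 0.2055 q6 -0.12 F [-0.4  0.4 -0.3] w 0.094
rot deg [-20.63  -0.    -0.  ] lin now mm [   5.5 -209.9  404.9] lin after rot mm [   5.5 -339.1  305. ]
```

```bash
python3 -m handwheel '[{"linear":[0,0,0],"rot":[-7,0,0],"hand":0.3},{"linear":[0,0,0],"rot":[-7,0,0],"hand":0.3},{"linear":[0,0,0],"rot":[-6.6,0,0],"hand":0.3},{"linear":[0,-0.034,0.03],"rot":[0,0,0],"hand":0.3},{"linear":[0,-0.034,0.03],"rot":[0,0,0],"hand":0.3},{"linear":[0,-0.034,0.03],"rot":[0,0,0],"hand":0.3},{"linear":[0,-0.034,0.03],"rot":[0,0,0],"hand":0.3},{"linear":[0,-0.034,0.03],"rot":[0,0,0],"hand":0.3}]'; python3 plan.py -0.055 0.089 0.2
```

```text
time_s: 2.0
position: [0.3761, 0.3512, 0.2048]
eef_rot: [0.011, 0.707, -0.008, 0.707]
ft_force: [0.3, 0.3, -0.2]
grip_width: 0.066
t 2.0 shelf xy [-0.206   0.2608] z 0.2048 q6 -0.93 F [ 0.3  0.3 -0.2] w 0.066
rot deg [ 1.54  0.01 -0.22] lin now mm [   4.2 -175.8  146.3] lin after rot mm [   4.8 -171.8  151. ]
```

```bash
python3 -m handwheel '[{"linear":[0,-0.035,0.03],"rot":[1.5,0,0],"hand":0.3},{"linear":[0,-0.035,0.03],"rot":[0,0,0],"hand":0.3},{"linear":[0,-0.035,0.03],"rot":[0,0,0],"hand":0.3},{"linear":[0,-0.035,0.03],"rot":[0,0,0],"hand":0.3},{"linear":[0,-0.032,0.03],"rot":[0,0,0],"hand":0.3},{"linear":[0,0,0],"rot":[0,0,0],"hand":0.3}]'; python3 plan.py -0.055 0.089 0.08
python3 - <<'E'
from h import *
c=camera("wrist"); cv2.imwrite("pics/w1.png",c["img"][:,:,::-1])
E
```

```text
time_s: 2.6
position: [0.5263, 0.1599, 0.2052]
eef_rot: [0.022, 0.705, -0.02, 0.709]
ft_force: [-0.1, 0.1, -0.6]
grip_width: 0.0658
t 2.6 shelf xy [-0.0457  0.0779] z 0.2052 q6 -1.35 F [-0.1  0.1 -0.6] w 0.066
rot deg [-0.34  0.32 -0.23] lin now mm [125.1  10.5 -10.1] lin after rot mm [125.2  11.1  -9.3]
```

View pics/w1.png

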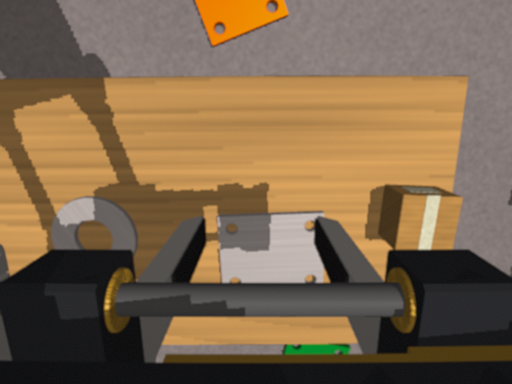

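The wrist view shows the plate (about 270,245) centred between the fingers, with the flange left and the carton right, both well clear. I'll descend behind the plate.

```bash
python3 -m handwheel '[{"linear":[0,0.011,-0.01],"rot":[-0.3,0.3,-0.2],"hand":0.3},{"linear":[0.04,0,0],"rot":[0,0,0],"hand":0.3},{"linear":[0.04,0,0],"rot":[0,0,0],"hand":0.3},{"linear":[0.03,0,0],"rot":[0,0,0],"hand":0.3},{"linear":[0.01,0,0],"rot":[0,0,0],"hand":0.3},{"linear":[0,0,0],"rot":[0,0,0],"hand":0.3}]'; python3 plan.py -0.03 0.089 0.074
python3 - <<'E'
from h import *
c=camera("scene"); cv2.imwrite("pics/s2.png",cv2.resize(c["img"][100:260,160:440,::-1],None,fx=2.8,fy=2.8))
E
```

```text
time_s: 3.25
position: [0.5074, 0.1856, 0.0847]
eef_rot: [0.018, 0.708, -0.013, 0.706]
ft_force: [0.6, 0.2, 0.4]
grip_width: 0.0659
t 3.25 shelf xy [-0.0659  0.1025] z 0.0847 q6 -1.32 F [0.6 0.2 0.4] w 0.066
rot deg [ 0.56 -0.11 -0.45] lin now mm [ 10.5 -14.   35.8] lin after rot mm [ 10.7 -13.5  35.9]
```

View pics/s2.png

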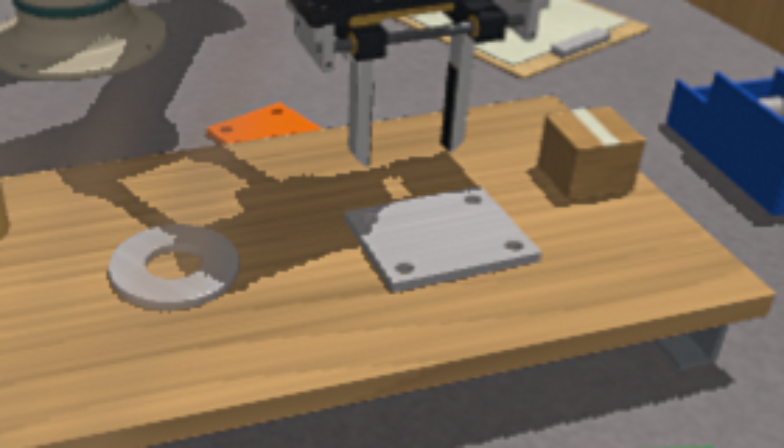

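The fingers stand behind the plate's rear edge (tips at about 365,160 and 452,150), clear of everything. I'll correct sideways, lower, and close in.

```bash
python3 -m handwheel '[{"linear":[0.005,-0.012,0],"rot":[0.5,0,-0.4],"hand":0.3},{"linear":[0.003,0,0.01],"rot":[0,0,0],"hand":0.3},{"linear":[0,0,0.01],"rot":[0,0,0],"hand":0.3},{"linear":[0,0,0],"rot":[0,0,0],"hand":0.3}]'; python3 plan.py -0.025 0.089 0.0735
```

```text
time_s: 3.7
position: [0.5323, 0.1735, 0.0819]
eef_rot: [0.019, 0.704, -0.017, 0.71]
ft_force: [-0.4, -0.3, -0.4]
grip_width: 0.0657
t 3.7 shelf xy [-0.0404  0.0917] z 0.0819 q6 -1.33 F [-0.4 -0.3 -0.4] w 0.066
rot deg [ 0.1   0.52 -0.18] lin now mm [ 8.5 -2.8 15.3] lin after rot mm [ 8.4 -2.7 15.4]
```

```bash
python3 -m handwheel '[{"linear":[0.005,-0.002,0],"rot":[0,0.4,0],"hand":0.3},{"linear":[0.004,0,0],"rot":[0,0,0],"hand":0.3},{"linear":[0,0,0],"rot":[0,0,0],"hand":0.3}]'; python3 plan.py -0.025 0.089 0.0735
```

```text
time_s: 4.0
position: [0.5337, 0.1708, 0.0728]
eef_rot: [0.02, 0.706, -0.018, 0.708]
ft_force: [-0.1, 0.3, 0.1]
grip_width: 0.066
t 4.0 shelf xy [-0.0389  0.0892] z 0.0728 q6 -1.34 F [-0.1  0.3  0.1] w 0.066
rot deg [ 0.02  0.16 -0.21] lin now mm [-0.6 -0.2 13.9] lin after rot mm [-0.7 -0.2 13.9]
```

```bash
python3 -m handwheel '[{"linear":[0,0,0.01],"rot":[0,0,0],"hand":0.3},{"linear":[0,0,0.008],"rot":[0,0,0],"hand":0.3},{"linear":[0,0,0.008],"rot":[0,0,0],"hand":0.3},{"linear":[0,0,0.008],"rot":[0,0,0],"hand":0.3},{"linear":[0,0,0.008],"rot":[0,0,0],"hand":0.3},{"linear":[0,0,0],"rot":[0,0,0],"hand":0.3}]'; python3 plan.py 0.082 0.089 0.0735
python3 - <<'E'
from h import *
measure(("scene","top"),"_p1")
E
```

```text
time_s: 4.6
position: [0.5687, 0.1689, 0.072]
eef_rot: [0.02, 0.713, -0.018, 0.7]
ft_force: [0.1, -0.2, 0.6]
grip_width: 0.0655
t 4.6 shelf xy [-0.0038  0.0892] z 0.072 q6 -1.35 F [ 0.1 -0.2  0.6] w 0.065
rot deg [ 0.   -1.06 -0.15] lin now mm [-3.1 -0.2 85.7] lin after rot mm [-1.5 -0.2 85.8]
scene plate conf 0.89 [137. 133. 132.] [ 0.6272  0.1662 -0.0449  0.0008] rms 0.0013
scene shelf 0.92 [ 0.5773  0.0758 -0.0529  0.0066] rms 0.0153
scene flange 0.7 [ 0.578 -0.017] [0.097 0.094]
scene carton 0.8 [0.53  0.345] [0.127 0.112]
scene coupling 0.58 [ 0.442 -0.142] [0.11  0.046]
top plate conf 0.58 [186.  177.  177.5] [ 0.6508  0.1335 -0.026  -0.0291] rms 0.0028
top shelf 0.94 [ 0.5826  0.0653 -0.1848 -0.0145] rms 0.0435
top flange 0.72 [ 0.574 -0.019] [0.087 0.087]
top carton 0.79 [0.572 0.324] [0.069 0.071]
top coupling 0.52 [ 0.563 -0.021] [0.319 0.373]
```

View pics/scene_p1.png

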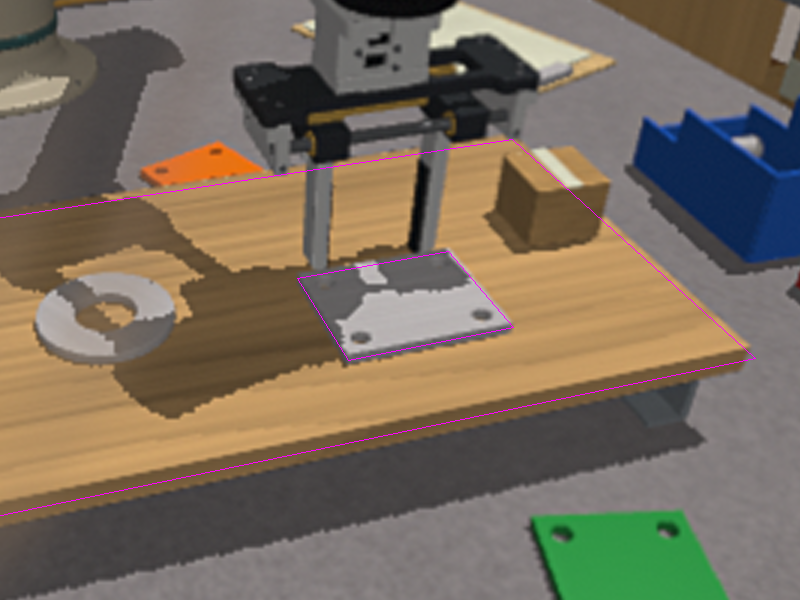

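The plate (about 405,305 in the crop) now lies against both fingertips and has turned square. It moved about 20 mm, so I'll carry on.

```bash
python3 -m handwheel '[{"linear":[-0.002,0,0.008],"rot":[0,-0.8,0],"hand":0.3},{"linear":[0,0,0.009],"rot":[0,0,0],"hand":0.3},{"linear":[0,0,0.009],"rot":[0,0,0],"hand":0.3},{"linear":[0,0,0.009],"rot":[0,0,0],"hand":0.3},{"linear":[0,0,0.009],"rot":[0,0,0],"hand":0.3},{"linear":[0,0,0.008],"rot":[0,0,0],"hand":0.3},{"linear":[0,0,0],"rot":[0,0,0],"hand":0.3}]'; python3 plan.py 0.082 0.089 0.0735
python3 - <<'E'
from h import *
measure(("scene","top"),"_p2")
E
```

```text
time_s: 5.9
position: [0.6107, 0.1665, 0.0736]
eef_rot: [0.02, 0.717, -0.018, 0.696]
ft_force: [-0.5, -1.2, -0.5]
grip_width: 0.0655
t 5.9 shelf xy [0.0382 0.089 ] z 0.0736 q6 -1.37 F [-0.5 -1.2 -0.5] w 0.066
rot deg [ 0.01 -1.68 -0.07] lin now mm [-1.2  0.  43.8] lin after rot mm [ 0.1  0.  43.8]
scene plate conf 0.71 [128. 124. 123.] [ 0.6688  0.1641 -0.0625  0.0014] rms 0.0011
scene shelf 0.77 [ 0.5814  0.0796 -0.0624  0.0021] rms 0.0186
scene flange 0.73 [ 0.578 -0.017] [0.098 0.088]
scene carton 0.68 [0.529 0.346] [0.123 0.11 ]
top plate conf 0.58 [185. 176. 176.] [ 0.6974  0.1273 -0.0551 -0.0344] rms 0.0032
top flange 0.65 [ 0.575 -0.018] [0.084 0.085]
top carton 0.5 [0.595 0.322] [0.019 0.061]
top coupling 0.56 [ 0.484 -0.145] [0.045 0.05 ]
```

View pics/scene_p2.png

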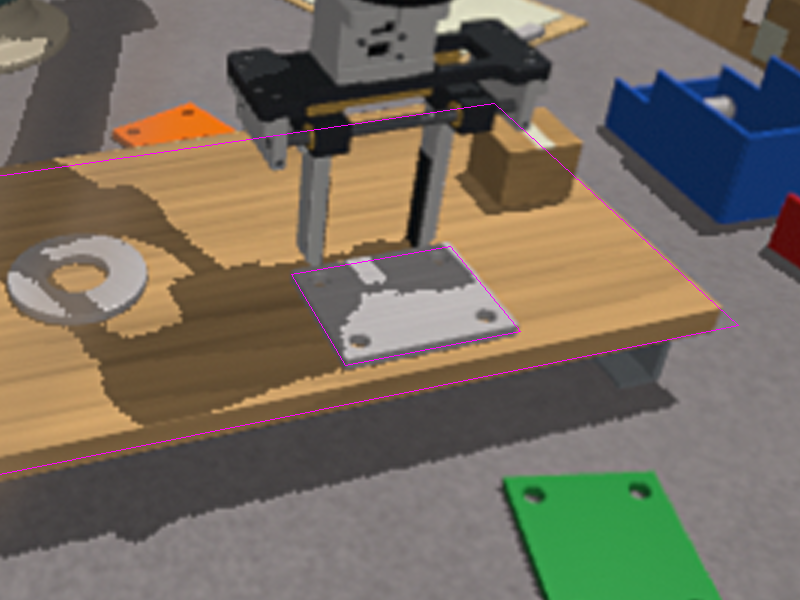

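```bash
python3 -m handwheel '[{"linear":[0,0,0.008],"rot":[0,-1.5,0],"hand":0.3},{"linear":[0,0,0.008],"rot":[0,0,0],"hand":0.3},{"linear":[0,0,0.008],"rot":[0,0,0],"hand":0.3},{"linear":[0,0,0.007],"rot":[0,0,0],"hand":0.3},{"linear":[0,0,0],"rot":[0,0,0],"hand":0.3}]'; python3 plan.py 0.0795 0.089 0.0735
```

```text
time_s: 7.0
position: [0.6304, 0.1654, 0.0732]
eef_rot: [0.019, 0.715, -0.019, 0.699]
ft_force: [0.1, -0.0, -0.7]
grip_width: 0.0657
t 7.0 shelf xy [0.058  0.0889] z 0.0732 q6 -1.37 F [ 0.1 -0.  -0.7] w 0.066
rot deg [ 0.04 -1.27  0.01] lin now mm [-0.8  0.  21.5] lin after rot mm [-0.3  0.1 21.5]
```

```bash
python3 -m handwheel '[{"linear":[0,0,0.008],"rot":[0,-1,0],"hand":0.3},{"linear":[0,0,0.008],"rot":[0,0,0],"hand":0.3},{"linear":[0,0,0],"rot":[0,0,0],"hand":0.3}]'; python3 plan.py 0.0795 0.089 0.0735
```

```text
time_s: 7.3
position: [0.6432, 0.1648, 0.0728]
eef_rot: [0.019, 0.71, -0.019, 0.703]
ft_force: [-0.2, -0.5, 0.1]
grip_width: 0.0656
t 7.3 shelf xy [0.0709 0.089 ] z 0.0728 q6 -1.37 F [-0.2 -0.5  0.1] w 0.066
rot deg [ 0.05 -0.56  0.04] lin now mm [-0.8 -0.   8.6] lin after rot mm [-0.7  0.   8.6]
```

Now about 8 mm short. I'll back the hand off far enough to see the plate from above and measure.

```bash
python3 -m handwheel '[{"linear":[0,0,-0.03],"rot":[0,0,0],"hand":0.3},{"linear":[-0.03,0,-0.04],"rot":[0,0,0],"hand":0.3},{"linear":[-0.04,0,-0.03],"rot":[0,0,0],"hand":0.3},{"linear":[-0.03,0,-0.04],"rot":[0,0,0],"hand":0.3},{"linear":[0,0,-0.05],"rot":[0,0,0],"hand":0.3},{"linear":[0,0,-0.04],"rot":[0,0,0],"hand":0.3},{"linear":[0,0,0],"rot":[0,0,0],"hand":0.3}]';  python3 plan.py 0.0795 0.089 0.0735
python3 - <<'E'
from h import *
measure(("scene","top"),"_p3")
E
```

```text
time_s: 8.0
position: [0.4169, 0.177, 0.1751]
eef_rot: [0.02, 0.702, -0.019, 0.711]
ft_force: [0.2, 0.2, 0.1]
grip_width: 0.0658
t 8.0 shelf xy [-0.1558  0.0891] z 0.1751 q6 -1.27 F [0.2 0.2 0.1] w 0.066
rot deg [-0.05  0.72 -0.14] lin now mm [ 1.045e+02 -1.000e-01  2.340e+02] lin after rot mm [ 1.016e+02 -1.000e-01  2.353e+02]
scene plate conf 0.67 [173. 168. 168.] [ 0.7008  0.1625 -0.0533  0.0022] rms 0.0011
scene shelf 0.63 [ 0.5752  0.0776 -0.033   0.0043] rms 0.0290
scene flange 0.6 [ 0.579 -0.018] [0.102 0.087]
scene carton 0.59 [0.525 0.344] [0.132 0.114]
scene coupling 0.74 [ 0.442 -0.141] [0.113 0.044]
top plate conf 0.77 [174. 167. 167.] [ 6.964e-01  1.615e-01 -5.450e-02 -4.000e-04] rms 0.0010
top shelf 0.69 [ 0.5684  0.078  -0.058  -0.0043] rms 0.0328
top flange 0.75 [ 0.574 -0.019] [0.087 0.087]
top carton 0.75 [0.581 0.323] [0.052 0.073]
top coupling 0.47 [ 0.483 -0.146] [0.042 0.047]
```

View pics/top_p3.png

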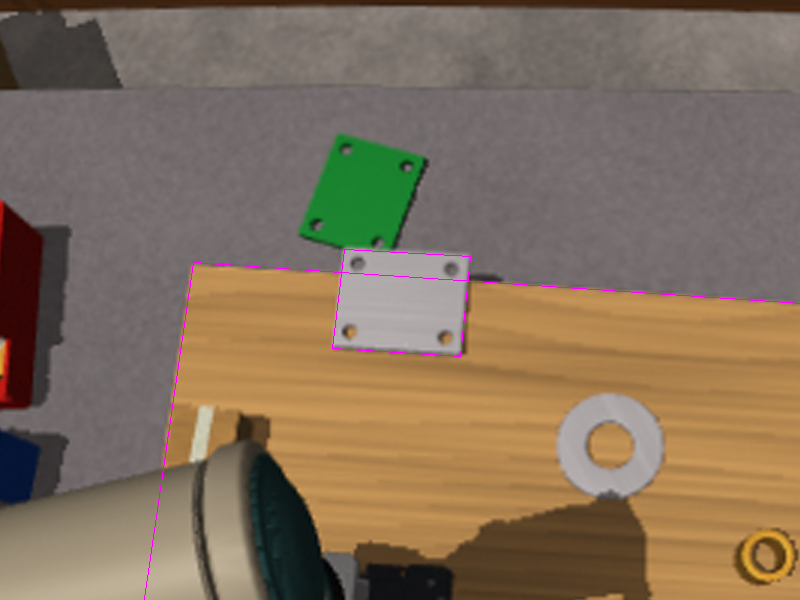

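View pics/scene_p3.png

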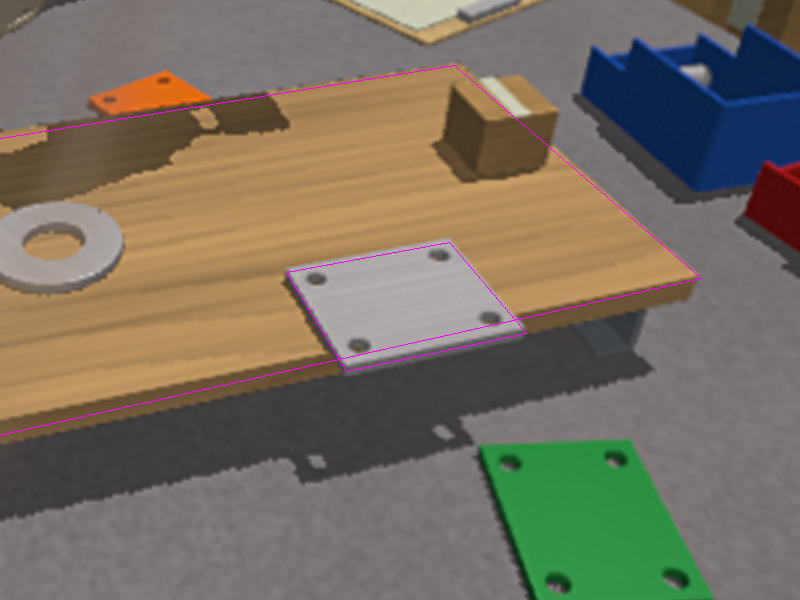

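The plate (around 400,300 in the top crop) sticks out square by about 19 mm, and flange, carton and coupling haven't moved. Next I'll measure the local overhang more precisely from gradient profiles in both cameras.

```bash
cat > edge.py <<'E'
from plan import *
from scipy.ndimage import map_coordinates, gaussian_filter1d
def prof(c,z,xs,ys):
    g=c["img"].astype(float)
    X=np.array([[sw(x,y,z) for x in xs] for y in ys]).reshape(-1,3); p=proj(c,X)
    return np.stack([map_coordinates(g[...,k],[p[:,1],p[:,0]],order=1).reshape(len(ys),len(xs)) for k in range(3)],-1)
def line(c,z,xs,ys,lab):
    P=prof(c,z,xs,ys); d=np.abs(np.gradient(gaussian_filter1d(P,4,axis=1),axis=1)).sum(-1)
    pk=[]
    for r in d:
        i=r.argmax(); w=slice(max(i-6,0),i+7); pk.append((xs[w]*r[w]).sum()/r[w].sum())
    pk=np.array(pk); a=np.polyfit(ys,pk,1)
    for _ in range(3):
        e=pk-np.polyval(a,ys); k=abs(e)<max(.0015,1.5*np.median(abs(e))); a=np.polyfit(ys[k],pk[k],1)
    print(lab,"x at y=.087: %.4f slope %.4f n %d/%d"%(np.polyval(a,.087),a[0],k.sum(),len(ys)))
    return np.polyval(a,.087)
def run(x0,hand=False):
    for n in("top","scene"):
        c=camera(n)
        ye=np.r_[np.linspace(-.2,.025,60),np.linspace(.15,.26,40)]
        E=line(c,.07,np.arange(.13,.17,.0005),ye,n+" deck edge")
        yp=np.linspace(.045,.128,50)
        f=line(c,.078,np.arange(x0+.045-.01,x0+.045+.01,.0005),yp,n+" plate front top")
        fb=line(c,.070,np.arange(x0+.045-.01,x0+.045+.01,.0005),yp,n+" plate front bot")
        r=line(c,.078,np.arange(x0-.045-.01,x0-.045+.01,.0005),yp,n+" plate rear top")
        print("  overhang front %.1f bot %.1f rear+90 %.1f mid %.1f"%tuple(1000*v for v in(f-E,fb-E,r+.09-E,(f+r)/2+.045-E)))
if __name__=="__main__": run(float(sys.argv[1]))
E
python3 edge.py 0.124
```

```text
top deck edge x at y=.087: 0.1495 slope 0.0008 n 100/100
top plate front top x at y=.087: 0.1711 slope 0.0036 n 43/50
top plate front bot x at y=.087: 0.1741 slope 0.0033 n 44/50
top plate rear top x at y=.087: 0.0821 slope 0.0014 n 50/50
  overhang front 21.6 bot 24.6 rear+90 22.6 mid 22.1
scene deck edge x at y=.087: 0.1494 slope -0.0001 n 98/100
scene plate front top x at y=.087: 0.1696 slope -0.0000 n 46/50
scene plate front bot x at y=.087: 0.1623 slope 0.0014 n 50/50
scene plate rear top x at y=.087: 0.0794 slope -0.0010 n 50/50
  overhang front 20.2 bot 12.9 rear+90 20.0 mid 20.1
```

Run:
```python
from h import *
c=camera("wrist"); cv2.imwrite("pics/w3.png",c["img"][:,:,::-1]); R=np.array(c["R"]); print((-R.T@c["t"]).round(3),R.round(3).tolist(),c["camera_matrix"][0][0],read_state()["position"])
```

```text
[0.351 0.182 0.353] [[0.055, 0.998, 0.002], [0.968, -0.054, 0.247], [0.247, -0.012, -0.969]] 313.0517910450214 [0.42112729 0.17694582 0.17426229]
```

View pics/w3.png

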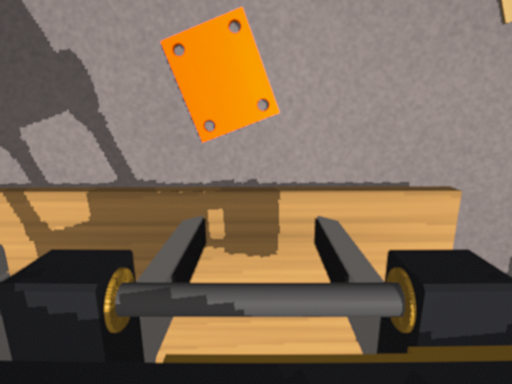

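The wrist view doesn't show the plate from here. I'll go up and forward over it (tips about 110 mm above the plate) for a close, nearly vertical view of the edge.

```bash
python3 -m handwheel '[{"linear":[-0.015,0,0.03],"rot":[0,0,0],"hand":0.3},{"linear":[-0.005,0,0.045],"rot":[0,0,0],"hand":0.3},{"linear":[0,0,0.045],"rot":[0,0,0],"hand":0.3},{"linear":[0,0,0.045],"rot":[0,0,0],"hand":0.3},{"linear":[0,0,0.045],"rot":[0,0,0],"hand":0.3},{"linear":[0,0,0.045],"rot":[0,0,0],"hand":0.3},{"linear":[0,0,0.04],"rot":[0,0,0],"hand":0.3},{"linear":[0,0,0.03],"rot":[0,0,0],"hand":0.3}]'; python3 -m handwheel '[{"linear":[0,0,0],"rot":[0,0,0],"hand":0.3},{"linear":[0,0,0],"rot":[0,0,0],"hand":0.3}]'; python3 plan.py 0.0795 0.089 0.0735
python3 - <<'E'
from edge import *
c=camera("wrist"); cv2.imwrite("pics/w4.png",c["img"][:,:,::-1])
x0=.125
print((-np.array(c["R"]).T@c["t"]).round(3))
ye=np.r_[np.linspace(-.0,.025,30),np.linspace(.15,.18,30)]
E=line(c,.07,np.arange(.13,.17,.0005),ye," deck edge")
yp=np.linspace(.045,.128,50)
f=line(c,.078,np.arange(x0+.045-.01,x0+.045+.01,.0005),yp," plate front top")
r=line(c,.078,np.arange(x0-.045-.01,x0-.045+.01,.0005),yp," plate rear top")
print(f-E,r+.09-E)
E
```

```text
time_s: 9.55
position: [0.7511, 0.1586, 0.1969]
eef_rot: [0.02, 0.704, -0.018, 0.71]
ft_force: [-0.5, 0.7, 0.9]
grip_width: 0.0659
time_s: 9.75
position: [0.7548, 0.1576, 0.1934]
eef_rot: [0.02, 0.704, -0.019, 0.709]
ft_force: [-0.1, 0.7, -0.2]
grip_width: 0.0659
t 9.75 shelf xy [0.1826 0.0878] z 0.1934 q6 -1.4 F [-0.1  0.7 -0.2] w 0.066
rot deg [-0.08  0.42 -0.09] lin now mm [ 119.2    0.8 -104. ] lin after rot mm [ 119.9    1.2 -103.1]
[0.686 0.162 0.373]
 deck edge x at y=.087: 0.1495 slope -0.0019 n 60/60
 plate front top x at y=.087: 0.1717 slope -0.0052 n 45/50
 plate rear top x at y=.087: 0.0805 slope 0.0003 n 50/50
0.02211251856339183 0.020934356529437786
```

View pics/w4.png

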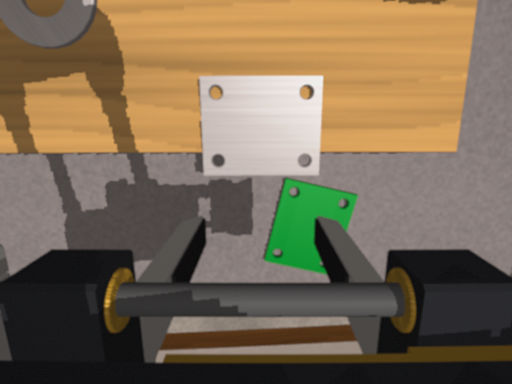

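The wrist picture is clear: plate rear at row 76, deck edge at row 153, plate front at row 175. The three cameras give overhangs of 21.5, 22.1 and 20.1 mm, so about 21.3, all square. I need about 8.7 mm more, so I'll go back behind the plate.

```bash
python3 -m handwheel '[{"linear":[0,0,-0.04],"rot":[0,0.4,0],"hand":0.3},{"linear":[0,0,-0.045],"rot":[0,0,0],"hand":0.3},{"linear":[0,0,-0.045],"rot":[0,0,0],"hand":0.3},{"linear":[0,0,-0.025],"rot":[0,0,0],"hand":0.3},{"linear":[0,0,0],"rot":[0,0,0],"hand":0.3},{"linear":[0,0,0],"rot":[0,0,0],"hand":0.3}]'; python3 plan.py 0.04 0.087 0.085
```

```text
time_s: 10.4
position: [0.5863, 0.1668, 0.1928]
eef_rot: [0.019, 0.708, -0.018, 0.706]
ft_force: [-0.2, 0.2, -0.7]
grip_width: 0.0658
t 10.4 shelf xy [0.0139 0.0879] z 0.1928 q6 -1.36 F [-0.2  0.2 -0.7] w 0.066
rot deg [ 0.04 -0.12 -0.09] lin now mm [107.8  -1.1  26.3] lin after rot mm [107.8  -0.9  26.1]
```

```bash
python3 -m handwheel '[{"linear":[0.03,0,0.01],"rot":[0,0,0],"hand":0.3},{"linear":[0.04,0,0.01],"rot":[0,0,0],"hand":0.3},{"linear":[0.03,0,0],"rot":[0,0,0],"hand":0.3},{"linear":[0,0,0],"rot":[0,0,0],"hand":0.3},{"linear":[0,0,0],"rot":[0,0,0],"hand":0.3}]'; python3 plan.py 0.06 0.087 0.0735
```

```text
time_s: 10.9
position: [0.6148, 0.1665, 0.0943]
eef_rot: [0.02, 0.703, -0.018, 0.711]
ft_force: [-0.2, -0.4, -0.0]
grip_width: 0.0658
t 10.9 shelf xy [0.0424 0.0892] z 0.0943 q6 -1.36 F [-0.2 -0.4 -0. ] w 0.066
rot deg [ 0.04  0.66 -0.22] lin now mm [21.  -2.3 17.4] lin after rot mm [20.8 -2.2 17.6]
```

```bash
python3 -m handwheel '[{"linear":[0.015,-0.002,0],"rot":[0,0.6,0],"hand":0.3},{"linear":[0.005,0,0],"rot":[0,0,0],"hand":0.3},{"linear":[0,0,0.012],"rot":[0,0,0],"hand":0.3},{"linear":[0,0,0],"rot":[0,0,0],"hand":0.3},{"linear":[0,0,0],"rot":[0,0,0],"hand":0.3}]'; python3 plan.py 0.079 0.087 0.0735
```

```text
time_s: 11.4
position: [0.6324, 0.164, 0.0776]
eef_rot: [0.021, 0.704, -0.017, 0.71]
ft_force: [-0.2, 0.1, 1.0]
grip_width: 0.0658
t 11.4 shelf xy [0.0601 0.0877] z 0.0776 q6 -1.37 F [-0.2  0.1  1. ] w 0.066
rot deg [ 0.03  0.52 -0.32] lin now mm [ 4.3 -0.7 18.9] lin after rot mm [ 4.1 -0.7 18.9]
```

```bash
python3 -m handwheel '[{"linear":[0.004,0,0],"rot":[0,0.5,-0.3],"hand":0.3},{"linear":[0,0,0],"rot":[0,0,0],"hand":0.3}]'; python3 plan.py 0.079 0.0875 0.0735
```

```text
time_s: 11.6
position: [0.633, 0.1641, 0.0743]
eef_rot: [0.019, 0.706, -0.019, 0.707]
ft_force: [-0.1, 0.7, 0.7]
grip_width: 0.0658
t 11.6 shelf xy [0.0607 0.0878] z 0.0743 q6 -1.37 F [-0.1  0.7  0.7] w 0.066
rot deg [ 0.02  0.07 -0.02] lin now mm [ 0.8 -0.3 18.3] lin after rot mm [ 0.8 -0.3 18.3]
```

```bash
python3 -m handwheel '[{"linear":[0,0,0.007],"rot":[0,0,0],"hand":0.3},{"linear":[0,0,0.006],"rot":[0,0,0],"hand":0.3},{"linear":[0,0,0.005],"rot":[0,0,0],"hand":0.3},{"linear":[0,0,0],"rot":[0,0,0],"hand":0.3}]'; python3 plan.py 0.079 0.0875 0.0735
```

```text
time_s: 12.0
position: [0.6483, 0.1635, 0.0744]
eef_rot: [0.019, 0.709, -0.019, 0.704]
ft_force: [-0.3, 0.0, 0.3]
grip_width: 0.0658
t 12.0 shelf xy [0.076 0.088] z 0.0744 q6 -1.38 F [-0.3  0.   0.3] w 0.066
rot deg [ 0.05 -0.39  0.01] lin now mm [ 0.9 -0.5  3. ] lin after rot mm [ 0.9 -0.5  3. ]
```

```bash
python3 -m handwheel '[{"linear":[0,0,0.005],"rot":[0,0,0],"hand":0.3},{"linear":[0,0,0],"rot":[0,0,0],"hand":0.3},{"linear":[0,0,0],"rot":[0,0,0],"hand":0.3}]'; python3 plan.py 0.079 0.0875 0.0735
```

```text
time_s: 12.3
position: [0.6524, 0.1633, 0.0742]
eef_rot: [0.019, 0.71, -0.019, 0.703]
ft_force: [-2.6, -0.2, 2.0]
grip_width: 0.0658
t 12.3 shelf xy [0.08  0.088] z 0.0742 q6 -1.38 F [-2.6 -0.2  2. ] w 0.066
rot deg [ 0.05 -0.58  0.02] lin now mm [ 0.7 -0.5 -1. ] lin after rot mm [ 0.7 -0.5 -1. ]
```

At the target. I'll back away, rise, then go over the plate to measure from above.

```bash
python3 -m handwheel '[{"linear":[0,0,-0.02],"rot":[0,0,0],"hand":0.3},{"linear":[0,0,-0.02],"rot":[0,0,0],"hand":0.3},{"linear":[-0.03,0,-0.01],"rot":[0,0,0],"hand":0.3},{"linear":[-0.04,0,0],"rot":[0,0,0],"hand":0.3},{"linear":[-0.04,0,0],"rot":[0,0,0],"hand":0.3},{"linear":[-0.01,0,0],"rot":[0,0,0],"hand":0.3},{"linear":[0,0,0],"rot":[0,0,0],"hand":0.3}]'; python3 plan.py 0.185 0.0875 0.195
```

```text
time_s: 13.0
position: [0.6068, 0.1653, 0.1969]
eef_rot: [0.019, 0.707, -0.019, 0.707]
ft_force: [0.3, -0.1, 0.1]
grip_width: 0.0656
t 13.0 shelf xy [0.0345 0.0876] z 0.1969 q6 -1.36 F [ 0.3 -0.1  0.1] w 0.066
rot deg [0.02 0.04 0.02] lin now mm [ 2.000e+00 -1.000e-01  1.505e+02] lin after rot mm [ 1.900e+00 -1.000e-01  1.505e+02]
```

```bash
python3 -m handwheel '[{"linear":[0,0,0.035],"rot":[0,0,0],"hand":0.3},{"linear":[0,0,0.045],"rot":[0,0,0],"hand":0.3},{"linear":[0,0,0.04],"rot":[0,0,0],"hand":0.3},{"linear":[0,0,0.025],"rot":[0,0,0],"hand":0.3},{"linear":[0,0,0],"rot":[0,0,0],"hand":0.3},{"linear":[0,0,0],"rot":[0,0,0],"hand":0.3}]'
python3 - <<'E'
from edge import *
c=camera("wrist"); cv2.imwrite("pics/w5.png",c["img"][:,:,::-1])
x0=.1345
ye=np.r_[np.linspace(-.0,.025,30),np.linspace(.15,.18,30)]
E=line(c,.07,np.arange(.13,.17,.0005),ye," deck edge")
yp=np.linspace(.045,.128,50)
f=line(c,.078,np.arange(x0+.045-.01,x0+.045+.01,.0005),yp," plate front top")
r=line(c,.078,np.arange(x0-.045-.01,x0-.045+.01,.0005),yp," plate rear top")
print(f-E,r+.09-E)
E
```

```text
time_s: 13.6
position: [0.7531, 0.1565, 0.1842]
eef_rot: [0.018, 0.711, -0.02, 0.703]
ft_force: [-0.7, -1.0, -0.1]
grip_width: 0.0654
 deck edge x at y=.087: 0.1495 slope -0.0009 n 60/60
 plate front top x at y=.087: 0.1797 slope 0.0003 n 48/50
 plate rear top x at y=.087: 0.0895 slope -0.0029 n 46/50
0.03024226540301611 0.030025878698904968
```

View pics/w5.png

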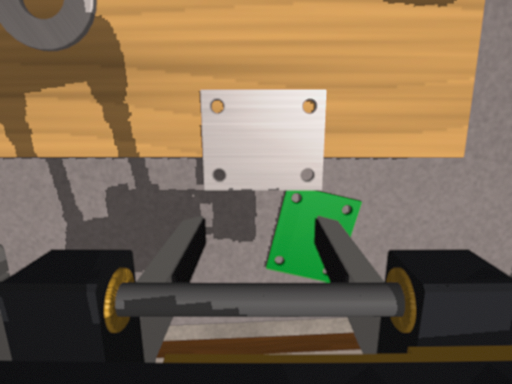

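The wrist view puts the plate's rear at row 90, the deck edge at row 157 and its front at row 190. That is 30.0–30.2 mm of overhang, square. I'll retreat the hand and run a final check with the fixed cameras.

```bash
python3 -m handwheel '[{"linear":[-0.02,0,-0.035],"rot":[0,0,0],"hand":0.3},{"linear":[0,0,-0.045],"rot":[0,0,0],"hand":0.3},{"linear":[0,0,-0.045],"rot":[0,0,0],"hand":0.3},{"linear":[0,0,-0.045],"rot":[0,0,0],"hand":0.3},{"linear":[0,0,-0.045],"rot":[0,0,0],"hand":0.3},{"linear":[0,0,-0.045],"rot":[0,0,0],"hand":0.3},{"linear":[0,0,-0.02],"rot":[0,0,0],"hand":0.3},{"linear":[0,0,0],"rot":[0,0,0],"hand":0.3}]'; python3 -m handwheel '[{"linear":[0,0,0],"rot":[0,0,0],"hand":0.3},{"linear":[0,0,0],"rot":[0,0,0],"hand":0.3},{"linear":[0,0,0],"rot":[0,0,0],"hand":0.3}]'
python3 - <<'E'
from edge import *
run(.134)
measure(("top","scene"),"_end")
E
```

```text
time_s: 14.45
position: [0.4477, 0.1708, 0.2023]
eef_rot: [0.017, 0.715, -0.019, 0.699]
ft_force: [-0.5, -0.5, -0.7]
grip_width: 0.0657
time_s: 14.75
position: [0.4488, 0.1708, 0.2029]
eef_rot: [0.017, 0.714, -0.019, 0.7]
ft_force: [0.1, -0.6, -0.1]
grip_width: 0.0655
top deck edge x at y=.087: 0.1495 slope 0.0008 n 98/100
top plate front top x at y=.087: 0.1797 slope -0.0007 n 46/50
top plate front bot x at y=.087: 0.1830 slope -0.0018 n 44/50
top plate rear top x at y=.087: 0.0909 slope 0.0009 n 50/50
  overhang front 30.2 bot 33.5 rear+90 31.4 mid 30.8
scene deck edge x at y=.087: 0.1494 slope -0.0001 n 99/100
scene plate front top x at y=.087: 0.1785 slope -0.0011 n 48/50
scene plate front bot x at y=.087: 0.1718 slope 0.0004 n 50/50
scene plate rear top x at y=.087: 0.0876 slope 0.0053 n 48/50
  overhang front 29.1 bot 22.5 rear+90 28.3 mid 28.7
top plate conf 0.69 [177. 170. 170.] [ 0.7065  0.1609 -0.0534 -0.003 ] rms 0.0012
top shelf 0.93 [ 0.5671  0.0763 -0.0573 -0.0055] rms 0.0444
top flange 0.65 [ 0.575 -0.018] [0.089 0.09 ]
top coupling 0.7 [ 0.483 -0.145] [0.042 0.05 ]
scene plate conf 0.88 [174. 169. 168.] [ 0.7094  0.1619 -0.0646  0.0028] rms 0.0012
scene shelf 0.92 [ 0.576   0.0772 -0.0302  0.0025] rms 0.0266
scene flange 0.88 [ 0.577 -0.018] [0.097 0.089]
scene carton 0.94 [0.527 0.345] [0.127 0.111]
scene coupling 0.98 [ 0.441 -0.142] [0.113 0.045]
```

View pics/top_end.png

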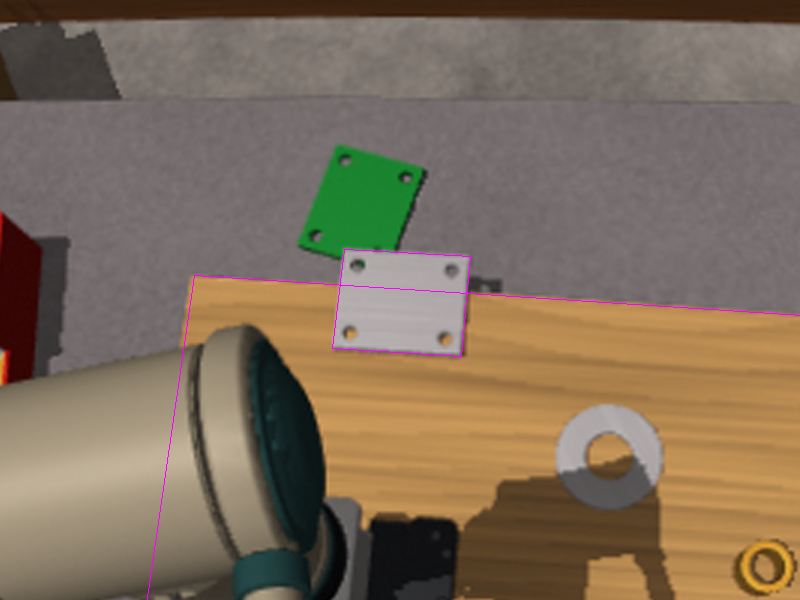

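View pics/scene_end.png

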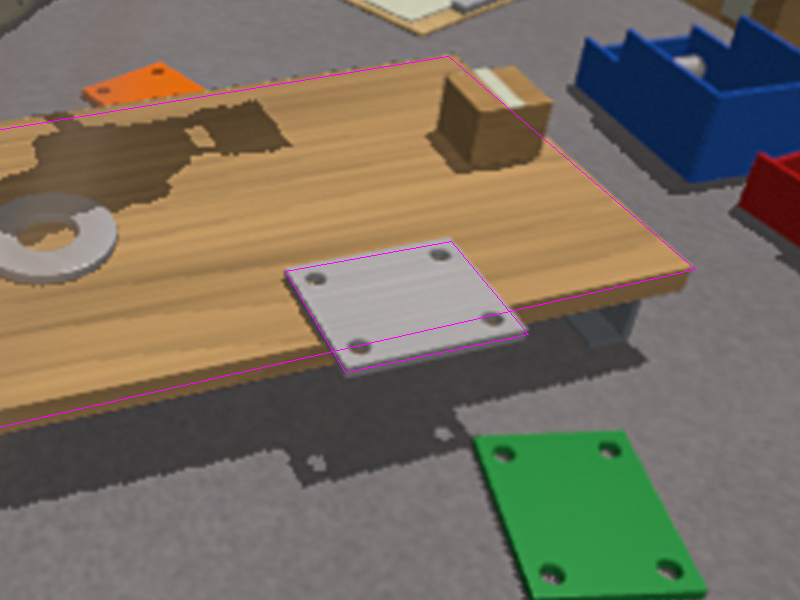

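The plate (about 400,302 in the top crop) lies flat and sticks out square past the edge. The hand is clear and the bystanders are where they were. I'm handing in.

```bash
python3 -c "
from bench import *
print(job_done())"
```

```text
the job is handed in; nothing more can be done
None
```

I pushed the grey steel four-hole plate across the shelf with both fingertips on its rear edge. It now lies flat, sticking out about 30 mm past the far edge, and I handed the job in at about 15 s of robot time.

- **Overhang:** the wrist camera, closest and nearly overhead, gave 30.0–30.2 mm. The top camera gave 30.8 mm and the scene camera 28.7 mm; that 2 mm spread is about the stated calibration accuracy.
- **Squareness:** the plate is within about 0.005 rad of the edge by edge profiles in all three cameras. The coarser scene mask fit was 0.011 rad off.
- **Other things on the shelf:** flange, carton and coupling were within 2–3 mm of their starting places. In the last top picture the arm partly hid the carton, so its final position comes from the scene camera only.
- **Hand and forces:** the hand ended about 160 mm behind the plate and 125 mm above the deck-top plate. The highest wrist force I read, between moves, was about 3 N.
- **Failed checks:** the scene-camera fits of the whole shelf, and the later top-camera ones, were poor because of the deck's front face and the arm. I used the first top-camera shelf fit and the local edge profiles instead.

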